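# Seat the gearbox cover

## Robot

A 6-joint arm with a two-finger parallel gripper is mounted at the origin on the work surface. World frame = base frame: x ahead of the robot, y to its left, z up, the work surface at z = 0. Lengths are in mm, angles in rad, forces in N, time in s.
With the tool pointing down it reaches from about 275 to 1000 mm from the base axis. Payload 8.4 kg.
Tool frame: the origin (TCP) lies at the very end of the fingers, on their centre line; the grasp point (between the pads) lies 19 mm behind it; z points along the fingers, y is the direction in which the jaws open and shut (so a half turn about z gives the same grasp; the last joint's range is limited). The gripper opens to 85 mm and grips with 20 to 120 N. Pads are 22 mm wide; open, the fingers measure 114 mm over their backs; the gripper's body (76 mm by 85 mm) begins 54 mm behind the grasp point. The pads swing forward as they close: fully open they stand 13 mm farther back than shut.
Start: joints at [1.23, 0.353, 1.633, -0, 1.155, -0.002], TCP at [207.721, 589.474, 231.281] pointing down, gripper open.
Joint ranges: [-2.63, 2.63], [-0.92, 2.1], [0.06, 2.66], [-1.3, 4.44], [0, 2.69], [-3.02, 3.02]. Speed limits (rad/s): [2.22, 2.22, 2.79, 3.14, 3.14, 3.14].

## Interface

Orientations are given as [roll, pitch, yaw] about the fixed x, y, z axes, in that order (R = Rz(yaw) Ry(pitch) Rx(roll)).
In Python, from rig import r gives the robot as it stands.
- The arm moves only by the tool move_arm, never from a script. Its argument "increments" is a list of rows, each an object of numbers: "tx", "ty", "tz": the shift along the tool's x, y, z in cm; "rx", "ry", "rz": the turn, a rotation vector about the tool's x, y, z in degrees; "gripper": the gripper's target within -1 to 1 (fully open at 1, half-way at 0, shut at -1). A call has 1 to 12 rows; each row shifts and turns the commanded pose from where the row before left it, along the tool's axes as they then stand; what a row does not reach is not made up. A row lasts 1/10 s, in which the tool goes at most 50 mm and 8.59 degrees, less where a joint would pass 70% of its speed; a pose out of reach is approached as far as the arm can. A call is refused whole if a number of a shift passes 5 or a number of a turn 8.59, either way. A call with a gripper value outside its range is refused whole. The fingers move at their own pace and stop on an object; "squeeze" is the grip in N (left out, the last holds). Time passes only in rows, so rows that do not move let the fingers close. It gives the time, the measured TCP pose, the force and the opening at its end, in the units of the state.
- r.sense(): the state, without advancing time (a new reading comes with each control period).
- r.grab_frame(name): name is "scene" or "top"; returns (picture, depth): 384x512x3 uint8, red, green, blue; 384x512 float32, mm along the optical axis (not along the pixel's ray), 0 where there is no reading.
- r.camera_model(name): a dict with "fx", "fy", "cx", "cy" (pixels), "R" (3x3) and "t" (3): a world point X has camera coordinates R X + t. Camera axes: x right, y down, z forward; pixel columns grow to the right and rows downward; lengths in mm; the calibration is good to about 2 mm. A picture is of the moment at which its call begins. camera_model takes no time and is no camera call.
- r.sign_off(): hands the job in, once; it reports no verdict.
Trained networks look in the newest picture that a camera, given by its name, has taken for a name from the list of things; names that differ only in an ending like _2 or _b are one class to them, and where a whole thing is asked for, a point or a joint stands for the part that bears it (a point fixed in the world has none). Each returns a list of dicts, best first, with "confidence" (0 to 1); they miss things now and then, are a little off and sometimes report something else, mostly with a low value. They report only what shows in the picture. A call takes as long as a camera call. They do not tell look-alikes from the thing itself.
- r.cut_out(query, camera): "mask" (384x512 bool, what is visible of it) and "bbox" ([left, top, right, bottom] in pixels, round what is visible of it).
- r.place_of(query, camera): "location" ([row, column] in pixels: a listed point, or the origin of a listed thing).
The state is a dict: "clock": time; "qpos": joint angles; "qvel": joint speeds; "joint_efforts": joint torques, N m; "eef_pos": TCP position; "tcp_rot": TCP orientation; "contact_force": force on the tool from outside, world axes, zero at the start; "wrist_torque": the same for the moment, N m; "opening": opening from 0.0 (shut) to 1.0 (fully open).
Only numpy, scipy, OpenCV 4.12 (cv2) and the standard library are available. Lean on these libraries where they do the work, as an engineer would, in place of code of your own. Each camera call takes 0.05 s, during which the arm holds its last target. There are 200 camera calls.

## Task

Lay the blue cover plate, rib up, into the opening of the aluminium gearbox housing and press it down gently, going round its corners and feeling each one home, until it sits level and fully down on its ledge all round. Never push it against the housing with more than about 45 N, leave the other things on the bench where they are, and let go at the end.

Things in the scene. Friction and masses are not known exactly. Their poses are not given: they have to be found in the camera images.
- housing: Aluminium gearbox housing fixed to the bench, 186 x 146 mm (its x, y), 62 mm high, origin at the centre of its underside, z up. In its top is a rectangular opening 158 x 118 mm with upright walls (rim 62 mm above the bench). A flat steel ledge, 14 mm wide, runs round inside the opening; the cover finally rests on it. A gear stands in the middle, below the ledge.
- ledge: The ledge frame inside the housing, with a small soft rubber pad 2 mm proud at each corner (under 1 N each). Its depth differs with the shims under it: its top lies somewhere from 44 to 50 mm above the bench, so the seated cover's plate top lies at 54 to 60 mm; this must be felt. This point is the opening's centre at the lowest, 44 mm, and does not tell the true height. Axes as the housing's.
- clips (a point): Centre of the opening at the height of the highest clips, 57 mm above the bench, axes as the housing's. Four round yellow clips, 18 mm across, stand at x = +-52, y = +-32 mm from here, their tops at first 54 to 57 mm above the bench, each different, always proud of the ledge. A clip slides down stiffly under more than about 12 N, also to below the ledge, and stays where it is left (no spring back).
- cover: Loose blue cover plate, 150 x 110 x 10 mm (its x, y, z), 0.34 to 0.55 kg, origin at the centre of its underside, z up. It starts flat on the bench, rib up. It fits the opening with 4 mm play on each side, its long side along the housing's long side, either way round (half-turn symmetric).
- cover_rib (a point): Centre of the cover's straight grip rib, which is 70 mm long (cover's x), 16 mm thick (cover's y) and 30 mm high on top of the plate: this point is 25 mm above the cover's underside; the rib's top is 40 mm and the plate's top 10 mm above the underside. Axes as the cover's.
- cover_a (a point): White press spot, 16 mm across, on top of the cover's plate at +52, +32 mm in its x, y, 10 mm above its underside; over a clip when the cover lies in the opening. A press here of some 15 to 22 N slides the clip down until the corner stops hard on the ledge.
- cover_b (a point): White press spot, 16 mm across, on top of the cover's plate at +52, -32 mm in its x, y, 10 mm above its underside; over a clip when the cover lies in the opening. Pressing one corner tilts the cover, so a corner pressed early may need pressing again once the others are down.
- cover_c (a point): White press spot, 16 mm across, on top of the cover's plate at -52, +32 mm in its x, y, 10 mm above its underside; over a clip when the cover lies in the opening. Pushing the cover in its middle instead moves all four clips at once and takes more than 45 N.
- cover_d (a point): White press spot, 16 mm across, on top of the cover's plate at -52, -32 mm in its x, y, 10 mm above its underside; over a clip when the cover lies in the opening.
- wrench: Steel wrench 180 mm long lying loose on the bench; a bystander.
- flange: Loose round steel flange, 90 mm across, 22 mm high, origin under its centre; a bystander.
- oil: Black oil bottle, 66 mm across and 170 mm high, standing loose, origin under its centre; a bystander.
- damper: Copper-coloured damper body, 66 mm across and 140 mm high, standing loose, origin under its centre; a bystander.
Not all that is in view belongs to the job. Several things have the shape of the cover; the one meant has the colours described above.

How it is judged (in metres and radians):
At the end, for the whole second after the job is handed in: The cover lies rib up in the housing's opening (centres within 10 mm), level within 0.015 rad and down on the ledge (within 2 mm: touching the steel or its soft corner pads with over 0.1 N), released and at rest (angle between cover's own z axis and vertical below 0.015 rad and contact force between cover and ledge above 0.1 N and horizontal distance between cover and housing below 0.01 m and height (world z) of cover above 0.04 m and linear speed of cover below 0.01 m/s).
It fails at once if the fingers push the cover against the housing or its clips with more than 45 N (contact force between cover and housing above 45 N and contact force between the fingers and cover above 45 N).
It fails at once if the wrench is shifted by more than 30 mm (distance of wrench from where it was at the start of the episode above 0.03 m).
It fails at once if the flange is shifted by more than 30 mm (distance of flange from where it was at the start of the episode above 0.03 m).
It fails at once if the oil is shifted by more than 30 mm (distance of oil from where it was at the start of the episode above 0.03 m).
It fails at once if the damper is shifted by more than 30 mm (distance of damper from where it was at the start of the episode above 0.03 m).
It also fails if it takes over 72 s, if anything falls off the work surface, if the arm or the gripper's body presses on something with over 40 N, if the wrist force passes 120 N, or if a joint passes its speed limit or range.

## Working session

There is one attempt and no reset: what is moved stays moved. The work goes in short steps, Python scripts to look and compute and a tool call to move; the robot and the scene stay as the last step left them, time stands still between calls to the robot, and variables do not carry over. Pictures are saved under pics/ and viewed, about 8 in all and at most 12, crops included, and the job is handed in when it is done.

Besides the shell and the picture viewer there is one more tool, called after "Request:" as a command line: name --argument value ..., lists and objects as JSON in quotes. move_arm: Moves the arm, as the interface text tells. Its arguments: {"type":"object","properties":{"increments":{"type":"array","items":{"type":"object","properties":{"tx":{"type":"number"},"ty":{"type":"number"},"tz":{"type":"number"},"rx":{"type":"number"},"ry":{"type":"number"},"rz":{"type":"number"},"gripper":{"type":"number"}}}},"squeeze":{"type":"number"}},"required":["increments"]}

```bash
mkdir -p pics; ls
cat > h.py <<'E'
import numpy as np, cv2
from rig import r
def world(cam,row,col,z=None,depth=None):
    m=r.camera_model(cam);R=np.array(m['R']);t=np.array(m['t'])
    d=np.array([(col-m['cx'])/m['fx'],(row-m['cy'])/m['fy'],1.])
    o=-R.T@t; w=R.T@d
    k=depth if depth is not None else (z-o[2])/w[2]
    return o+k*w
def cloud(cam,D):
    m=r.camera_model(cam);R=np.array(m['R']);t=np.array(m['t'])
    v,u=np.mgrid[:384,:512]
    P=np.stack([(u-m['cx'])/m['fx']*D,(v-m['cy'])/m['fy']*D,D],-1)
    return (P-t)@R
def save(n,p,s=1): cv2.imwrite('pics/'+n,cv2.resize(p[:,:,::-1],None,fx=s,fy=s))
E
python3 - <<'E'
from h import *
a,D=r.grab_frame('top'); b,E=r.grab_frame('scene')
np.savez('f.npz',a=a,D=D,b=b,E=E)
save('two.png',cv2.resize(np.vstack([a,b]),(400,600)))
save('top.png',a,1.5)
print(r.sense())
for q in ['cover','housing','cover_rib','clips','cover_a']:
  for x in r.place_of(q,'top'):
    rr,c=x['location'];print(q,x['confidence'],rr,c,world('top',rr,c,z={'cover':0,'housing':0,'cover_rib':25,'clips':57,'cover_a':10}[q]).round(1))
E
```

```text
pics
{'clock': 0.1, 'qpos': array([ 1.22959696e+00,  3.53557974e-01,  1.63402852e+00,  3.24720555e-06,
        1.15520923e+00, -2.42152390e-03]), 'qvel': array([-5.63265614e-04, -1.01798662e-03, -1.78320030e-03, -3.02220170e-05,
       -9.58510753e-04,  1.36732591e-03]), 'joint_efforts': array([ 4.83953900e-04, -6.06363559e+01, -3.42819786e+01,  9.84725057e-05,
        4.07279469e-03, -6.18939652e-06]), 'eef_pos': array([207.58347209, 589.08484306, 230.66318785]), 'tcp_rot': array([-3.14038959e+00, -5.88248814e-06,  2.80281349e+00]), 'contact_force': array([0.65999674, 0.03397023, 0.04181935]), 'wrist_torque': array([ 0.0258791 , -0.05969075,  0.01644885]), 'opening': 0.9992807878839481}
cover 0.94 294.1 347.2 [ 315.4 -221.8    0. ]
cover 0.91 293.4 203.1 [311.2 152.4   0. ]
cover 0.87 288.1 372.2 [ 331.7 -286.8    0. ]
cover 0.81 230.5 360.6 [ 480.6 -259.     0. ]
cover 0.76 204.6 332.5 [ 548.4 -185.4    0. ]
cover 0.74 293.9 324.8 [ 315.  -163.8    0. ]
cover 0.74 317.2 214.1 [251.3 122.2   0. ]
cover 0.72 292.4 222.8 [314.5 101.2   0. ]
cover 0.72 300.8 177.8 [291.3 217.7   0. ]
c
[... 370 characters left out ...]
over_rib 0.19 209.5 349.7 [ 533.5 -225.7   25. ]
clips 0.67 202.7 181.6 [541.6 206.9  57. ]
cover_a 0.94 294.1 347.2 [ 316.3 -219.8   10. ]
cover_a 0.91 293.4 203.1 [312.1 151.2  10. ]
cover_a 0.87 288.1 372.2 [ 332.5 -284.3   10. ]
cover_a 0.81 230.5 360.6 [ 480.1 -256.7   10. ]
cover_a 0.76 204.6 332.5 [ 547.3 -183.7   10. ]
cover_a 0.74 293.9 324.8 [ 315.9 -162.3   10. ]
cover_a 0.74 317.2 214.1 [252.7 121.3  10. ]
cover_a 0.72 292.4 222.8 [315.5 100.4  10. ]
cover_a 0.72 300.8 177.8 [292.4 215.9  10. ]
cover_a 0.68 207.4 351.4 [ 540.6 -233.4   10. ]
cover_a 0.64 267.5 335.7 [ 383.4 -190.8   10. ]
cover_a 0.57 215.1 374.4 [ 521.1 -293.4   10. ]
cover_a 0.56 273.7 186.2 [361.5 196.6  10. ]
```

View pics/top.png

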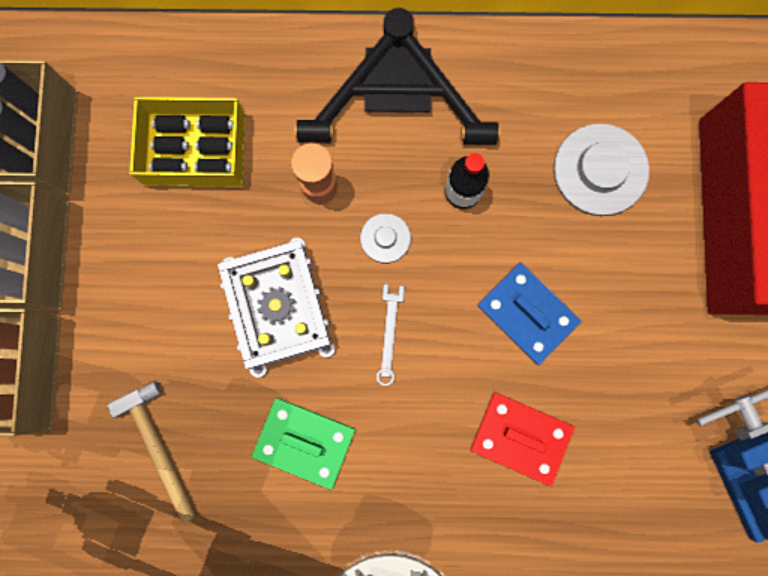

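The top view shows the housing at about (277,307) and the blue cover at (530,312), in 1.5x pixels. The green and red plates are look-alikes. Next I measure the poses of the blue cover and the housing.

Run:
```python
from h import *
f=np.load('f.npz');a,D,b,E=[f[k] for k in 'aDbE']
def rect(P): 
    (c,s,an)=cv2.minAreaRect(P.astype(np.float32)); return np.round(c,1),np.round(s,1),round(an,2)
for cam,img,dep in (('top',a,D),('scene',b,E)):
    P=cloud(cam,dep); ok=dep>0
    h=cv2.cvtColor(img,cv2.COLOR_RGB2HSV)
    bl=(h[...,0]>98)&(h[...,0]<125)&(h[...,1]>120)&ok
    wh=(np.hypot(P[...,0]-541,P[...,1]+230)<110)
    near=wh&bl
    print(cam,'blue n',near.sum())
    pl=near&(P[...,2]<20)
    if pl.sum()>50: print(' plate',rect(P[pl][:,:2]),np.median(P[pl][:,2]))
    rb=wh&ok&(P[...,2]>32)&(P[...,2]<50)
    if rb.sum()>10: print(' ribtop',rb.sum(),rect(P[rb][:,:2]),np.median(P[rb][:,2]),P[rb][:,:2].mean(0))
    hs=ok&(np.hypot(P[...,0]-544,P[...,1]-208)<130)
    rim=hs&(P[...,2]>58)&(P[...,2]<70)
    print(' rim',rim.sum(),rect(P[rim][:,:2]),np.median(P[rim][:,2]))
    # opening: below 58 inside
    lo=hs&(P[...,2]<57)&(np.hypot(P[...,0]-544,P[...,1]-208)<95)
    n,l=cv2.connectedComponents(cv2.morphologyEx(lo.astype(np.uint8),cv2.MORPH_OPEN,np.ones((2,2))))
    ye=(h[...,0]>22)&(h[...,0]<35)&(h[...,1]>150)&hs&(P[...,2]>48)
    n,l,s,c=cv2.connectedComponentsWithStats(ye.astype(np.uint8))
    for i in range(1,n):
        if s[i,4]>10: print(' clip',s[i,4],c[i].round(1),np.median(P[l==i],0).round(1))
    wp=near|(wh&(h[...,1]<60)&(h[...,2]>180)&ok&(P[...,2]<25))
    n,l,s,c=cv2.connectedComponentsWithStats((wp&~bl).astype(np.uint8))
    for i in range(1,n):
        if s[i,4]>15: print(' spot',s[i,4],P[l==i].mean(0).round(1))
    z=lambda r0,c0:P[r0,c0].round()
save('scene.png',b,1.5)
```

```text
top blue n 2142
 plate (array([ 538.4, -236.6]), array([148.1, 109. ]), 45.89) 9.277607743491274
 ribtop 177 (array([ 537.4, -237.6]), array([68.5, 16.4]), 44.54) 39.202876568935174 [ 537.82483942 -237.07979044]
 rim 1226 (array([542.7, 205.2]), array([186. , 146.3]), 17.28) 61.29437684949985
 clip 26 [189.  179.5] [602.9 191.   54.5]
 clip 27 [165.1 186.8] [583.9 251.8  53.7]
 clip 21 [200.2 218.1] [503.5 159.5  54. ]
 clip 20 [176.2 225.4] [485.  218.2  53.4]
 spot 32 [ 598.  -222.3    9.1]
 spot 33 [ 552.2 -177.4    9.9]
 spot 31 [ 525.1 -296.3    9.9]
 spot 30 [ 479.7 -251.7    9. ]
scene blue n 1497
 plate (array([ 540.3, -235.9]), array([147.4, 105. ]), 45.61) 9.963783245325537
 ribtop 138 (array([ 538.4, -237.2]), array([73.2, 16.2]), 43.86) 39.44148424498492 [ 541.48437846 -234.34171574]
 rim 1841 (array([543.2, 205.6]), array([188.9, 146.1]), 17.46) 61.46262879872659
 clip 56 [329.5 217.5] [504.5 160.3  53. ]
 clip 63 [359.6 227. ] [486.  221.2  54.7]
 clip 64 [313.8 254.7] [605.  191.   54.6]
 clip 63 [346.2 266.1] [585.3 252.1  53.5]
```

View pics/scene.png

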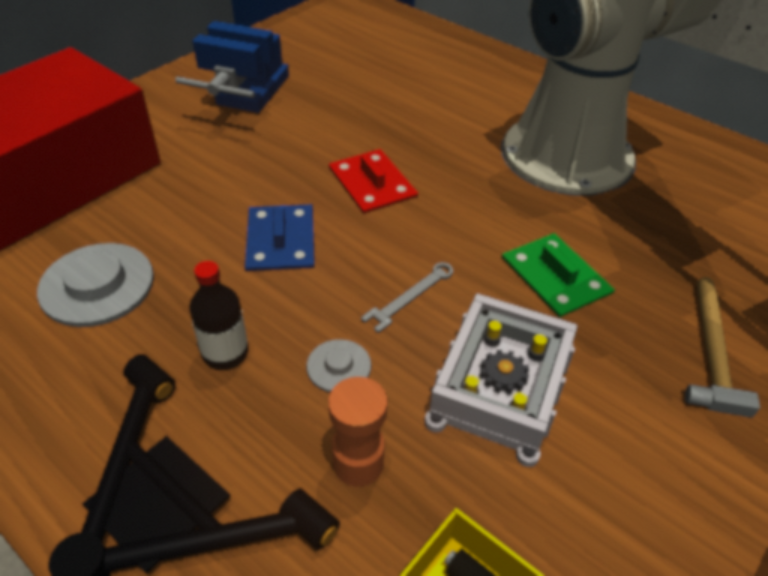

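Request:
move_arm --increments '[{"rz": 8.5, "gripper": 1}, {"rz": 8.5}, {"rz": 8.5}, {"rz": 8.5}, {"rz": 8.5}, {"rz": 8.5}, {"rz": 8.5}, {"rz": 8.5}, {"rz": 8.5}, {"rz": 8.5}, {"rz": 8.5}, {"rz": 8.5}]' --squeeze 60

```text
invalid input
```

Request:
move_arm --increments '[{"rz": 6.6}, {"rz": 6.7}, {"tx": -1.77, "ty": 4.08}, {"tx": -1.77, "ty": 4.08}, {"tx": -1.77, "ty": 4.08}, {"tx": -1.77, "ty": 4.08}, {"tx": -1.77, "ty": 4.08}, {"tx": -1.77, "ty": 4.08}, {"tx": -1.77, "ty": 4.08}, {"tx": -1.77, "ty": 4.08}, {"tx": -1.77, "ty": 4.08}, {"tx": -1.77, "ty": 4.08}]'

```text
invalid input
```

Request:
move_arm --increments '[{"tx": -1.77, "ty": 4.08}, {"tx": -1.77, "ty": 4.08}, {"tx": -1.77, "ty": 4.08}, {"tx": -1.77, "ty": 4.08}, {"tx": -1.77, "ty": 4.08}, {"tx": -1.77, "ty": 4.08}, {"tx": -1.77, "ty": 4.08}, {"tx": -1.77, "ty": 4.08}, {"tx": -1.77, "ty": 4.08}, {"tx": -1.77, "ty": 4.08}, {}, {}]'

```text
invalid input
```

Request:
move_arm --increments '[{"tx": 0, "ty": 0, "tz": 0, "rx": 0, "ry": 0, "rz": 8.5, "gripper": 1}]' --squeeze 60

```text
clock: 0.45
eef_pos: [207.7, 589.4, 231.2]
tcp_rot: [-3.141, 0.0, 2.654]
contact_force: [1.0, 0.7, -0.1]
opening: 0.998
```

Run:
```python
import numpy as np
y=2.654;N=20;yt=np.radians(45.3);d=np.array([538.7-207.7,-236.8-589.4])/N/10
for i in range(N):
    a=y+(yt-y)*i/N; print(round(d@[np.cos(a),np.sin(a)],2),round(d@[np.sin(a),-np.cos(a)],2),end=' | ')
print(np.degrees(y-yt)/N)
```

```text
-3.4 -2.87 | -3.65 -2.55 | -3.87 -2.2 | -4.06 -1.83 | -4.21 -1.44 | -4.33 -1.04 | -4.4 -0.63 | -4.44 -0.22 | -4.45 0.19 | -4.41 0.6 | -4.33 1.01 | -4.22 1.41 | -4.07 1.8 | -3.89 2.17 | -3.67 2.52 | -3.42 2.85 | -3.14 3.16 | -2.83 3.43 | -2.5 3.68 | -2.14 3.9 | 5.338149941386024
```

Request:
move_arm --increments '[{"tx": -3.4, "ty": -2.87, "tz": 0, "rx": 0, "ry": 0, "rz": 5.34, "gripper": 1}, {"tx": -3.65, "ty": -2.55, "tz": 0, "rx": 0, "ry": 0, "rz": 5.34, "gripper": 1}, {"tx": -3.87, "ty": -2.2, "tz": 0, "rx": 0, "ry": 0, "rz": 5.34, "gripper": 1}, {"tx": -4.06, "ty": -1.83, "tz": 0, "rx": 0, "ry": 0, "rz": 5.34, "gripper": 1}, {"tx": -4.21, "ty": -1.44, "tz": 0, "rx": 0, "ry": 0, "rz": 5.34, "gripper": 1}, {"tx": -4.33, "ty": -1.04, "tz": 0, "rx": 0, "ry": 0, "rz": 5.34, "gripper": 1}, {"tx": -4.4, "ty": -0.63, "tz": 0, "rx": 0, "ry": 0, "rz": 5.34, "gripper": 1}, {"tx": -4.44, "ty": -0.22, "tz": 0, "rx": 0, "ry": 0, "rz": 5.34, "gripper": 1}, {"tx": -4.45, "ty": 0.19, "tz": 0, "rx": 0, "ry": 0, "rz": 5.34, "gripper": 1}, {"tx": -4.41, "ty": 0.6, "tz": 0, "rx": 0, "ry": 0, "rz": 5.34, "gripper": 1}]'

```text
clock: 1.45
eef_pos: [373.7, 174.8, 231.6]
tcp_rot: [3.141, -0.0, 1.719]
contact_force: [0.4, 0.5, 0.7]
opening: 0.998
```

Request:
move_arm --increments '[{"tx": -4.33, "ty": 1.01, "tz": 0, "rx": 0, "ry": 0, "rz": 5.34, "gripper": 1}, {"tx": -4.22, "ty": 1.41, "tz": 0, "rx": 0, "ry": 0, "rz": 5.34, "gripper": 1}, {"tx": -4.07, "ty": 1.8, "tz": 0, "rx": 0, "ry": 0, "rz": 5.34, "gripper": 1}, {"tx": -3.89, "ty": 2.17, "tz": 0, "rx": 0, "ry": 0, "rz": 5.34, "gripper": 1}, {"tx": -3.67, "ty": 2.52, "tz": 0, "rx": 0, "ry": 0, "rz": 5.34, "gripper": 1}, {"tx": -3.42, "ty": 2.85, "tz": 0, "rx": 0, "ry": 0, "rz": 5.34, "gripper": 1}, {"tx": -3.14, "ty": 3.16, "tz": 0, "rx": 0, "ry": 0, "rz": 5.34, "gripper": 1}, {"tx": -2.83, "ty": 3.43, "tz": 0, "rx": 0, "ry": 0, "rz": 5.34, "gripper": 1}, {"tx": -2.5, "ty": 3.68, "tz": 0, "rx": 0, "ry": 0, "rz": 5.34, "gripper": 1}, {"tx": -2.14, "ty": 3.9, "tz": 0, "rx": 0, "ry": 0, "rz": 5.34, "gripper": 1}, {"tx": 0, "ty": 0, "tz": 0, "rx": 0, "ry": 0, "rz": 0, "gripper": 1}, {"tx": 0, "ty": 0, "tz": 0, "rx": 0, "ry": 0, "rz": 0, "gripper": 1}]'

```text
clock: 2.65
eef_pos: [538.5, -237.4, 230.8]
tcp_rot: [-3.141, 0.0, 0.789]
contact_force: [-1.5, -0.7, 0.0]
opening: 0.999
```

Request:
move_arm --increments '[{"tx": 0, "ty": 0, "tz": 4, "rx": 0, "ry": 0, "rz": 0, "gripper": 1}, {"tx": 0, "ty": 0, "tz": 4, "rx": 0, "ry": 0, "rz": 0, "gripper": 1}, {"tx": 0, "ty": 0, "tz": 4, "rx": 0, "ry": 0, "rz": 0, "gripper": 1}, {"tx": 0, "ty": 0, "tz": 4, "rx": 0, "ry": 0, "rz": 0, "gripper": 1}, {"tx": 0, "ty": 0, "tz": 3, "rx": 0, "ry": 0, "rz": 0, "gripper": 1}, {"tx": 0, "ty": 0, "tz": 1.5, "rx": 0, "ry": 0, "rz": 0, "gripper": 1}, {"tx": 0, "ty": 0, "tz": 1, "rx": 0, "ry": 0, "rz": 0, "gripper": 1}, {"tx": 0, "ty": 0, "tz": 0, "rx": 0, "ry": 0, "rz": 0, "gripper": 1}, {"tx": 0, "ty": 0, "tz": 0, "rx": 0, "ry": 0, "rz": 0, "gripper": 1}]'

```text
clock: 3.55
eef_pos: [539.5, -236.9, 17.5]
tcp_rot: [3.14, -0.001, 0.791]
contact_force: [0.4, 0.2, 0.0]
opening: 1.0
```

Request:
move_arm --increments '[{"tx": 0, "ty": 0, "tz": 0, "rx": 0, "ry": 0, "rz": 0, "gripper": -1}, {"tx": 0, "ty": 0, "tz": 0, "rx": 0, "ry": 0, "rz": 0, "gripper": -1}, {"tx": 0, "ty": 0, "tz": 0, "rx": 0, "ry": 0, "rz": 0, "gripper": -1}, {"tx": 0, "ty": 0, "tz": 0, "rx": 0, "ry": 0, "rz": 0, "gripper": -1}, {"tx": 0, "ty": 0, "tz": 0, "rx": 0, "ry": 0, "rz": 0, "gripper": -1}, {"tx": 0, "ty": 0, "tz": 0, "rx": 0, "ry": 0, "rz": 0, "gripper": -1}, {"tx": 0, "ty": 0, "tz": 0, "rx": 0, "ry": 0, "rz": 0, "gripper": -1}, {"tx": 0, "ty": 0, "tz": 0, "rx": 0, "ry": 0, "rz": 0, "gripper": -1}]'

```text
clock: 4.35
eef_pos: [538.8, -236.8, 16.7]
tcp_rot: [3.142, -0.0, 0.79]
contact_force: [-0.8, 0.8, 6.6]
opening: 0.178
```

Request:
move_arm --increments '[{"tx": 0, "ty": 0, "tz": -1, "rx": 0, "ry": 0, "rz": 0, "gripper": -1}, {"tx": 0, "ty": 0, "tz": -3, "rx": 0, "ry": 0, "rz": 0, "gripper": -1}, {"tx": 0, "ty": 0, "tz": -4, "rx": 0, "ry": 0, "rz": 0, "gripper": -1}, {"tx": 0, "ty": 0, "tz": -4, "rx": 0, "ry": 0, "rz": 0, "gripper": -1}, {"tx": 0, "ty": 0, "tz": 0, "rx": 0, "ry": 0, "rz": 0, "gripper": -1}, {"tx": 0, "ty": 0, "tz": 0, "rx": 0, "ry": 0, "rz": 0, "gripper": -1}, {"tx": 0, "ty": 0, "tz": 0, "rx": 0, "ry": 0, "rz": 0, "gripper": -1}]'

```text
clock: 5.05
eef_pos: [537.4, -236.2, 134.7]
tcp_rot: [-3.139, 0.001, 0.79]
contact_force: [-0.3, -0.3, -4.8]
opening: 0.169
```

Run:
```python
from h import *
a,D=r.grab_frame('top'); s=r.sense(); print(s['eef_pos'],s['contact_force'],s['opening'],s['tcp_rot'],s['clock'])
save('lift.png',a[100:330,250:500],2)
p=s['eef_pos'];y=s['tcp_rot'][2];N=11;yt=np.radians(17.4);d=np.array([543.2-p[0],205.3-p[1]])/N/10
for i in range(N):
    q=y+(yt-y)*i/N; print(round(d@[np.cos(q),np.sin(q)],2),round(d@[np.sin(q),-np.cos(q)],2),end=' | ')
print(np.degrees(y-yt)/N)
```

```text
[ 537.27301832 -236.14793604  134.40855547] [-0.44567778 -0.61634303 -4.204439  ] 0.1714009720673842 [-3.13831017e+00  1.22998729e-03  7.90395068e-01] 5.1
2.89 -2.79 | 2.76 -2.91 | 2.63 -3.03 | 2.5 -3.14 | 2.35 -3.25 | 2.21 -3.35 | 2.06 -3.45 | 1.9 -3.53 | 1.75 -3.61 | 1.58 -3.69 | 1.42 -3.75 | 2.5351183246553033
```

View pics/lift.png

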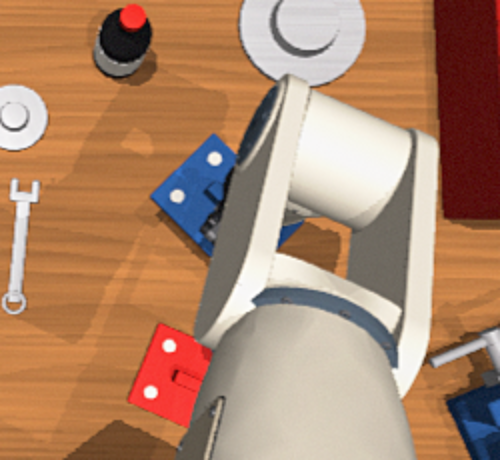

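The blue cover is held level; in the 2x crop it shows at about (220,195). Carrying it to the housing.

Request:
move_arm --increments '[{"tx": 2.89, "ty": -2.79, "tz": 0, "rx": 0, "ry": 0, "rz": 2.54, "gripper": -1}, {"tx": 2.76, "ty": -2.91, "tz": 0, "rx": 0, "ry": 0, "rz": 2.54, "gripper": -1}, {"tx": 2.63, "ty": -3.03, "tz": 0, "rx": 0, "ry": 0, "rz": 2.54, "gripper": -1}, {"tx": 2.5, "ty": -3.14, "tz": 0, "rx": 0, "ry": 0, "rz": 2.54, "gripper": -1}, {"tx": 2.35, "ty": -3.25, "tz": 0, "rx": 0, "ry": 0, "rz": 2.54, "gripper": -1}, {"tx": 2.21, "ty": -3.35, "tz": 0, "rx": 0, "ry": 0, "rz": 2.54, "gripper": -1}, {"tx": 2.06, "ty": -3.45, "tz": 0, "rx": 0, "ry": 0, "rz": 2.54, "gripper": -1}, {"tx": 1.9, "ty": -3.53, "tz": 0, "rx": 0, "ry": 0, "rz": 2.54, "gripper": -1}, {"tx": 1.75, "ty": -3.61, "tz": 0, "rx": 0, "ry": 0, "rz": 2.54, "gripper": -1}, {"tx": 1.58, "ty": -3.69, "tz": 0, "rx": 0, "ry": 0, "rz": 2.54, "gripper": -1}, {"tx": 1.42, "ty": -3.75, "tz": 0, "rx": 0, "ry": 0, "rz": 2.54, "gripper": -1}, {"tx": 0, "ty": 0, "tz": 0, "rx": 0, "ry": 0, "rz": 0, "gripper": -1}]'

```text
clock: 6.3
eef_pos: [544.1, 208.7, 134.7]
tcp_rot: [-3.14, 0.001, 0.305]
contact_force: [0.2, -0.1, -4.8]
opening: 0.168
```

Request:
move_arm --increments '[{"tx": 0, "ty": 0, "tz": 2, "rx": 0, "ry": 0, "rz": 0, "gripper": -1}, {"tx": 0, "ty": 0, "tz": 1.5, "rx": 0, "ry": 0, "rz": 0, "gripper": -1}, {"tx": 0, "ty": 0, "tz": 0, "rx": 0, "ry": 0, "rz": 0, "gripper": -1}, {"tx": 0, "ty": 0, "tz": 0, "rx": 0, "ry": 0, "rz": 0, "gripper": -1}, {"tx": 0, "ty": 0, "tz": 0, "rx": 0, "ry": 0, "rz": 0, "gripper": -1}]'

```text
clock: 6.8
eef_pos: [545.2, 204.2, 101.6]
tcp_rot: [3.142, -0.0, 0.302]
contact_force: [0.3, 0.7, -3.6]
opening: 0.176
```

```bash
cat > look.py <<'E'
import sys
from h import *
def rect(P): 
    (c,s,an)=cv2.minAreaRect(P.astype(np.float32)); return np.round(c,1),np.round(s,1),round(an,2)
s=r.sense(); print('sense',s['clock'],s['eef_pos'].round(1),s['tcp_rot'].round(3),s['contact_force'].round(1))
for cam in ('top','scene'):
    img,dep=r.grab_frame(cam);P=cloud(cam,dep)
    h=cv2.cvtColor(img,cv2.COLOR_RGB2HSV);near=(np.hypot(P[...,0]-543,P[...,1]-205)<115)&(dep>0)
    bl=near&(h[...,0]>98)&(h[...,0]<125)&(h[...,1]>120)&(P[...,2]>30)
    sp=near&(cv2.dilate(bl.astype(np.uint8),np.ones((5,5)))>0)&(h[...,1]<60)&(h[...,2]>170)
    if bl.sum()<30: continue
    zm=np.median(P[bl][:,2]);pl=bl&(abs(P[...,2]-zm)<8)
    A=np.c_[P[pl][:,:2]-[543,205],np.ones(pl.sum())];k,*_=np.linalg.lstsq(A,P[pl][:,2],rcond=None)
    print(cam,'plate',rect(P[pl][:,:2]),'plane',k.round(4))
    n,l,st,c=cv2.connectedComponentsWithStats(sp.astype(np.uint8))
    for i in range(1,n):
        if st[i,4]>12: print(' spot',st[i,4],P[l==i].mean(0).round(1))
    rim=near&(P[...,2]>58)&(P[...,2]<66)&~bl
    if rim.sum()>50: print(' rim',rect(P[rim][:,:2]))
    if len(sys.argv)>1 and cam=='scene': save(sys.argv[1],img[150:384,100:420] if 0 else img[170:330,260:420],4)
E
python3 look.py over.png
```

```text
sense 6.8 [545.2 204.2 101.6] [ 3.142 -0.     0.302] [ 0.3  0.7 -3.6]
top plate (array([544.7, 203.4]), array([149. , 109.3]), 17.2) plane [ 2.00000e-03 -1.00000e-03  9.40827e+01]
 spot 25 [635.5 185.3  77.9]
 spot 17 [592.2 172.6 174.1]
 spot 66 [490.9 190.7 331.8]
 rim (array([542.8, 205. ]), array([186. , 145.6]), 17.39)
scene plate (array([547. , 204.4]), array([151.4, 107.2]), 16.4) plane [-1.2000e-03 -3.2000e-03  9.4906e+01]
 rim (array([543.7, 205.8]), array([187.9, 145.9]), 17.37)
```

View pics/over.png

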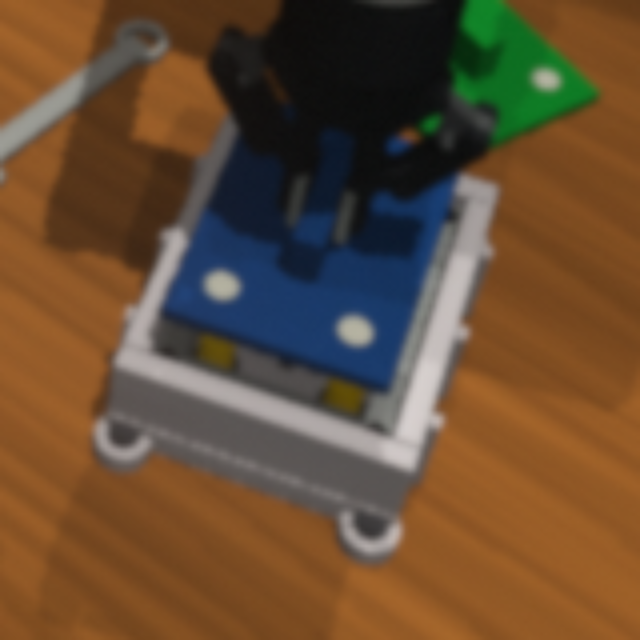

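Request:
move_arm --increments '[{"tx": -0.18, "ty": -0.21, "tz": 0.5, "rx": 0, "ry": 0, "rz": 0, "gripper": -1}, {"tx": 0, "ty": 0, "tz": 0.7, "rx": 0, "ry": 0, "rz": 0, "gripper": -1}, {"tx": 0, "ty": 0, "tz": 0.3, "rx": 0, "ry": 0, "rz": 0, "gripper": -1}, {"tx": 0, "ty": 0, "tz": 0.3, "rx": 0, "ry": 0, "rz": 0, "gripper": -1}, {"tx": 0, "ty": 0, "tz": 0.3, "rx": 0, "ry": 0, "rz": 0, "gripper": -1}, {"tx": 0, "ty": 0, "tz": 0.2, "rx": 0, "ry": 0, "rz": 0, "gripper": -1}, {"tx": 0, "ty": 0, "tz": 0.2, "rx": 0, "ry": 0, "rz": 0, "gripper": -1}, {"tx": 0, "ty": 0, "tz": 0, "rx": 0, "ry": 0, "rz": 0, "gripper": -1}]'

```text
clock: 7.7
eef_pos: [542.3, 206.0, 76.0]
tcp_rot: [3.142, 0.0, 0.303]
contact_force: [0.1, -0.1, -4.9]
opening: 0.172
```

Request:
move_arm --increments '[{"tx": 0, "ty": 0, "tz": 0.1, "rx": 0, "ry": 0, "rz": 0, "gripper": -1}, {"tx": 0, "ty": 0, "tz": 0.1, "rx": 0, "ry": 0, "rz": 0, "gripper": -1}, {"tx": 0, "ty": 0, "tz": 0, "rx": 0, "ry": 0, "rz": 0, "gripper": -1}]'

```text
clock: 8.0
eef_pos: [542.4, 206.0, 74.2]
tcp_rot: [3.142, 0.0, 0.303]
contact_force: [0.1, 0.3, -4.8]
opening: 0.177
```

Request:
move_arm --increments '[{"tx": 0, "ty": 0, "tz": 0.05, "rx": 0, "ry": 0, "rz": 0, "gripper": -1}, {"tx": 0, "ty": 0, "tz": 0.05, "rx": 0, "ry": 0, "rz": 0, "gripper": -1}, {"tx": 0, "ty": 0, "tz": 0, "rx": 0, "ry": 0, "rz": 0, "gripper": -1}]'

```text
clock: 8.3
eef_pos: [542.4, 206.1, 73.3]
tcp_rot: [3.142, 0.0, 0.303]
contact_force: [0.6, 0.2, -4.5]
opening: 0.175
```

Request:
move_arm --increments '[{"tx": 0, "ty": 0, "tz": 0.05, "rx": 0, "ry": 0, "rz": 0, "gripper": -1}, {"tx": 0, "ty": 0, "tz": 0.05, "rx": 0, "ry": 0, "rz": 0, "gripper": -1}, {"tx": 0, "ty": 0, "tz": 0, "rx": 0, "ry": 0, "rz": 0, "gripper": -1}]'

```text
clock: 8.6
eef_pos: [542.5, 206.1, 72.3]
tcp_rot: [-3.142, -0.0, 0.303]
contact_force: [-0.7, 0.2, -4.1]
opening: 0.176
```

Request:
move_arm --increments '[{"tx": 0, "ty": 0, "tz": 0.05, "rx": 0, "ry": 0, "rz": 0, "gripper": -1}, {"tx": 0, "ty": 0, "tz": 0, "rx": 0, "ry": 0, "rz": 0, "gripper": -1}]'

```text
clock: 8.8
eef_pos: [542.5, 206.1, 72.2]
tcp_rot: [3.142, -0.0, 0.303]
contact_force: [-2.2, -1.3, 3.8]
opening: 0.176
```

Request:
move_arm --increments '[{"tx": 0, "ty": 0, "tz": 0, "rx": 0, "ry": 0, "rz": 0, "gripper": 0}, {"tx": 0, "ty": 0, "tz": 0, "rx": 0, "ry": 0, "rz": 0, "gripper": 0}, {"tx": 0, "ty": 0, "tz": 0, "rx": 0, "ry": 0, "rz": 0, "gripper": 0}, {"tx": 0, "ty": 0, "tz": -1, "rx": 0, "ry": 0, "rz": 0, "gripper": 0}, {"tx": 0, "ty": 0, "tz": -3, "rx": 0, "ry": 0, "rz": 0, "gripper": 0}, {"tx": 0, "ty": 0, "tz": -3, "rx": 0, "ry": 0, "rz": 0, "gripper": -1}, {"tx": 0, "ty": 0, "tz": -1, "rx": 0, "ry": 0, "rz": 0, "gripper": -1}, {"tx": -4, "ty": 0, "tz": 0, "rx": 0, "ry": 0, "rz": 0, "gripper": -1}, {"tx": -4, "ty": 0, "tz": 0, "rx": 0, "ry": 0, "rz": 0, "gripper": -1}, {"tx": 0, "ty": 0, "tz": 0, "rx": 0, "ry": 0, "rz": 0, "gripper": -1}, {"tx": 0, "ty": 0, "tz": 0, "rx": 0, "ry": 0, "rz": 0, "gripper": -1}]'

```text
clock: 9.9
eef_pos: [465.8, 182.1, 152.1]
tcp_rot: [-3.142, -0.001, 0.303]
contact_force: [-0.2, 0.7, 0.5]
opening: 0.001
```

```bash
python3 look.py rel.png
```

```text
sense 9.9 [465.8 182.1 152.1] [-3.142e+00 -1.000e-03  3.030e-01] [-0.2  0.7  0.5]
top plate (array([543.2, 205.1]), array([148.5, 108.6]), 17.15) plane [ 4.20000e-03 -2.40000e-03  6.46426e+01]
 spot 81 [564.8 151.4  52.9]
 spot 31 [602.  191.1  65.7]
 spot 38 [532.2 175.4 432.8]
 rim (array([542.9, 204.8]), array([185.9, 145.5]), 17.34)
scene plate (array([544.2, 205.1]), array([150.2, 107.9]), 16.97) plane [-1.30000e-03 -2.00000e-03  6.52259e+01]
 rim (array([543.1, 205.4]), array([188.6, 146.2]), 17.39)
```

View pics/rel.png

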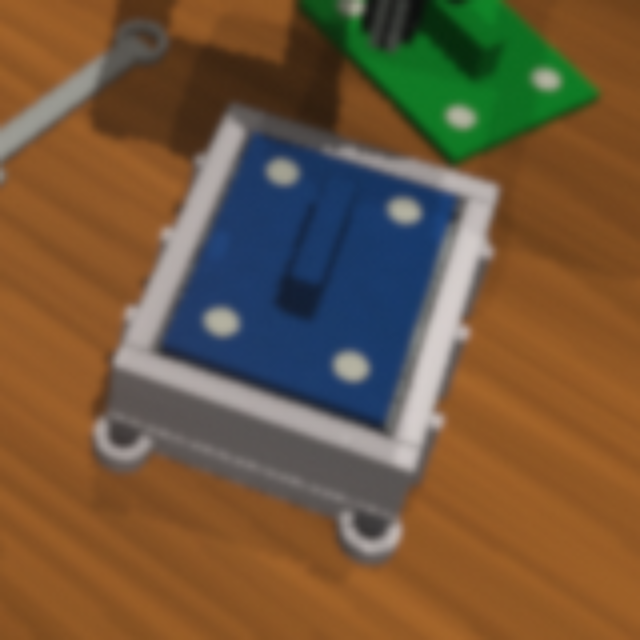

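Request:
move_arm --increments '[{"tx": 2.89, "ty": 3.32, "tz": 0, "rx": 0, "ry": 0, "rz": 0, "gripper": -1}, {"tx": 0, "ty": 0, "tz": 3.5, "rx": 0, "ry": 0, "rz": 0, "gripper": -1}, {"tx": 0, "ty": 0, "tz": 3, "rx": 0, "ry": 0, "rz": 0, "gripper": -1}, {"tx": 0, "ty": 0, "tz": 1.2, "rx": 0, "ry": 0, "rz": 0, "gripper": -1}, {"tx": 0, "ty": 0, "tz": 0, "rx": 0, "ry": 0, "rz": 0, "gripper": -1}, {"tx": 0, "ty": 0, "tz": 0, "rx": 0, "ry": 0, "rz": 0, "gripper": -1}]'

```text
clock: 10.6
eef_pos: [504.3, 159.5, 75.3]
tcp_rot: [3.142, -0.001, 0.303]
contact_force: [1.0, 0.7, -0.2]
opening: 0.002
```

Request:
move_arm --increments '[{"tx": 0, "ty": 0, "tz": 0.1, "rx": 0, "ry": 0, "rz": 0, "gripper": -1}, {"tx": 0, "ty": 0, "tz": 0.1, "rx": 0, "ry": 0, "rz": 0, "gripper": -1}, {"tx": 0, "ty": 0, "tz": 0.1, "rx": 0, "ry": 0, "rz": 0, "gripper": -1}, {"tx": 0, "ty": 0, "tz": 0, "rx": 0, "ry": 0, "rz": 0, "gripper": -1}]'

```text
clock: 11.0
eef_pos: [503.7, 159.2, 72.1]
tcp_rot: [3.142, -0.001, 0.303]
contact_force: [-0.5, -0.3, -0.7]
opening: -0.003
```

Request:
move_arm --increments '[{"tx": 0, "ty": 0, "tz": 0.2, "rx": 0, "ry": 0, "rz": 0, "gripper": -1}, {"tx": 0, "ty": 0, "tz": 0.15, "rx": 0, "ry": 0, "rz": 0, "gripper": -1}, {"tx": 0, "ty": 0, "tz": 0.15, "rx": 0, "ry": 0, "rz": 0, "gripper": -1}, {"tx": 0, "ty": 0, "tz": 0.05, "rx": 0, "ry": 0, "rz": 0, "gripper": -1}, {"tx": 0, "ty": 0, "tz": 0.05, "rx": 0, "ry": 0, "rz": 0, "gripper": -1}, {"tx": 0, "ty": 0, "tz": 0, "rx": 0, "ry": 0, "rz": 0, "gripper": -1}]'

```text
clock: 11.6
eef_pos: [503.5, 159.1, 65.7]
tcp_rot: [3.142, 0.0, 0.303]
contact_force: [-0.6, 0.5, -0.2]
opening: 0.001
```

Request:
move_arm --increments '[{"tx": 0, "ty": 0, "tz": 0.05, "rx": 0, "ry": 0, "rz": 0, "gripper": -1}, {"tx": 0, "ty": 0, "tz": 0.05, "rx": 0, "ry": 0, "rz": 0, "gripper": -1}, {"tx": 0, "ty": 0, "tz": 0, "rx": 0, "ry": 0, "rz": 0, "gripper": -1}]'

```text
clock: 11.9
eef_pos: [503.6, 159.1, 64.8]
tcp_rot: [3.142, -0.0, 0.303]
contact_force: [-0.4, -0.9, 1.1]
opening: -0.002
```

Request:
move_arm --increments '[{"tx": 0, "ty": 0, "tz": 0.05, "rx": 0, "ry": 0, "rz": 0, "gripper": -1}, {"tx": 0, "ty": 0, "tz": 0, "rx": 0, "ry": 0, "rz": 0, "gripper": -1}]'

```text
clock: 12.1
eef_pos: [503.6, 159.1, 64.6]
tcp_rot: [3.141, -0.0, 0.303]
contact_force: [-2.0, -1.6, 5.3]
opening: 0.003
```

Request:
move_arm --increments '[{"tx": 0, "ty": 0, "tz": 0.05, "rx": 0, "ry": 0, "rz": 0, "gripper": -1}, {"tx": 0, "ty": 0, "tz": 0, "rx": 0, "ry": 0, "rz": 0, "gripper": -1}]'

```text
clock: 12.3
eef_pos: [503.7, 159.1, 64.5]
tcp_rot: [3.142, -0.0, 0.303]
contact_force: [-3.2, -2.0, 11.1]
opening: 0.002
```

Request:
move_arm --increments '[{"tx": 0, "ty": 0, "tz": 0.05, "rx": 0, "ry": 0, "rz": 0, "gripper": -1}, {"tx": 0, "ty": 0, "tz": 0.05, "rx": 0, "ry": 0, "rz": 0, "gripper": -1}, {"tx": 0, "ty": 0, "tz": 0.05, "rx": 0, "ry": 0, "rz": 0, "gripper": -1}, {"tx": 0, "ty": 0, "tz": 0, "rx": 0, "ry": 0, "rz": 0, "gripper": -1}]'

```text
clock: 12.7
eef_pos: [503.6, 158.9, 63.3]
tcp_rot: [3.141, -0.0, 0.303]
contact_force: [-4.3, -2.9, 15.9]
opening: -0.003
```

Request:
move_arm --increments '[{"tx": 0, "ty": 0, "tz": 0.05, "rx": 0, "ry": 0, "rz": 0, "gripper": -1}, {"tx": 0, "ty": 0, "tz": 0.05, "rx": 0, "ry": 0, "rz": 0, "gripper": -1}, {"tx": 0, "ty": 0, "tz": 0.05, "rx": 0, "ry": 0, "rz": 0, "gripper": -1}, {"tx": 0, "ty": 0, "tz": 0, "rx": 0, "ry": 0, "rz": 0, "gripper": -1}]'

```text
clock: 13.1
eef_pos: [503.6, 158.7, 62.0]
tcp_rot: [3.141, 0.0, 0.303]
contact_force: [-4.6, -5.0, 18.4]
opening: 0.0
```

Request:
move_arm --increments '[{"tx": 0, "ty": 0, "tz": 0.05, "rx": 0, "ry": 0, "rz": 0, "gripper": -1}, {"tx": 0, "ty": 0, "tz": 0.05, "rx": 0, "ry": 0, "rz": 0, "gripper": -1}, {"tx": 0, "ty": 0, "tz": 0, "rx": 0, "ry": 0, "rz": 0, "gripper": -1}]'

```text
clock: 13.4
eef_pos: [503.6, 158.7, 61.7]
tcp_rot: [3.141, 0.0, 0.303]
contact_force: [-8.4, -5.5, 29.3]
opening: 0.004
```

Request:
move_arm --increments '[{"tx": 0, "ty": 0, "tz": -0.3, "rx": 0, "ry": 0, "rz": 0, "gripper": -1}, {"tx": 0, "ty": 0, "tz": -1, "rx": 0, "ry": 0, "rz": 0, "gripper": -1}, {"tx": 3.5, "ty": 0, "tz": 0, "rx": 0, "ry": 0, "rz": 0, "gripper": -1}, {"tx": 4, "ty": 0, "tz": 0, "rx": 0, "ry": 0, "rz": 0, "gripper": -1}, {"tx": 2.9, "ty": 0, "tz": 0.3, "rx": 0, "ry": 0, "rz": 0, "gripper": -1}, {"tx": 0, "ty": 0, "tz": 0.2, "rx": 0, "ry": 0, "rz": 0, "gripper": -1}, {"tx": 0, "ty": 0, "tz": 0, "rx": 0, "ry": 0, "rz": 0, "gripper": -1}]'

```text
clock: 14.1
eef_pos: [602.3, 190.0, 67.3]
tcp_rot: [-3.142, 0.001, 0.303]
contact_force: [0.2, -0.9, -0.4]
opening: -0.002
```

Request:
move_arm --increments '[{"tx": 0, "ty": 0, "tz": 0.05, "rx": 0, "ry": 0, "rz": 0, "gripper": -1}, {"tx": 0, "ty": 0, "tz": 0.05, "rx": 0, "ry": 0, "rz": 0, "gripper": -1}, {"tx": 0, "ty": 0, "tz": 0.05, "rx": 0, "ry": 0, "rz": 0, "gripper": -1}, {"tx": 0, "ty": 0, "tz": 0, "rx": 0, "ry": 0, "rz": 0, "gripper": -1}]'

```text
clock: 14.5
eef_pos: [602.5, 190.0, 66.4]
tcp_rot: [3.142, 0.0, 0.303]
contact_force: [-0.3, 0.3, 0.1]
opening: -0.002
```

Request:
move_arm --increments '[{"tx": 0, "ty": 0, "tz": 0.05, "rx": 0, "ry": 0, "rz": 0, "gripper": -1}, {"tx": 0, "ty": 0, "tz": 0.05, "rx": 0, "ry": 0, "rz": 0, "gripper": -1}, {"tx": 0, "ty": 0, "tz": 0.05, "rx": 0, "ry": 0, "rz": 0, "gripper": -1}, {"tx": 0, "ty": 0, "tz": 0, "rx": 0, "ry": 0, "rz": 0, "gripper": -1}]'

```text
clock: 14.9
eef_pos: [602.8, 190.2, 65.5]
tcp_rot: [-3.142, -0.0, 0.303]
contact_force: [-2.5, -0.4, 6.2]
opening: -0.001
```

Request:
move_arm --increments '[{"tx": 0, "ty": 0, "tz": 0.05, "rx": 0, "ry": 0, "rz": 0, "gripper": -1}, {"tx": 0, "ty": 0, "tz": 0.05, "rx": 0, "ry": 0, "rz": 0, "gripper": -1}, {"tx": 0, "ty": 0, "tz": 0, "rx": 0, "ry": 0, "rz": 0, "gripper": -1}]'

```text
clock: 15.2
eef_pos: [602.9, 190.1, 64.7]
tcp_rot: [3.142, -0.0, 0.303]
contact_force: [-2.5, -2.0, 8.5]
opening: -0.003
```

Request:
move_arm --increments '[{"tx": 0, "ty": 0, "tz": 0.05, "rx": 0, "ry": 0, "rz": 0, "gripper": -1}, {"tx": 0, "ty": 0, "tz": 0.05, "rx": 0, "ry": 0, "rz": 0, "gripper": -1}, {"tx": 0, "ty": 0, "tz": 0.05, "rx": 0, "ry": 0, "rz": 0, "gripper": -1}, {"tx": 0, "ty": 0, "tz": 0, "rx": 0, "ry": 0, "rz": 0, "gripper": -1}]'

```text
clock: 15.6
eef_pos: [603.0, 190.0, 63.3]
tcp_rot: [3.141, -0.0, 0.303]
contact_force: [-2.9, -1.9, 11.2]
opening: 0.001
```

Request:
move_arm --increments '[{"tx": 0, "ty": 0, "tz": 0.05, "rx": 0, "ry": 0, "rz": 0, "gripper": -1}, {"tx": 0, "ty": 0, "tz": 0.05, "rx": 0, "ry": 0, "rz": 0, "gripper": -1}, {"tx": 0, "ty": 0, "tz": 0, "rx": 0, "ry": 0, "rz": 0, "gripper": -1}]'

```text
clock: 15.9
eef_pos: [603.1, 189.9, 62.4]
tcp_rot: [3.141, -0.0, 0.303]
contact_force: [-2.8, -2.5, 10.0]
opening: 0.002
```

Request:
move_arm --increments '[{"tx": 0, "ty": 0, "tz": 0.05, "rx": 0, "ry": 0, "rz": 0, "gripper": -1}, {"tx": 0, "ty": 0, "tz": 0.05, "rx": 0, "ry": 0, "rz": 0, "gripper": -1}, {"tx": 0, "ty": 0, "tz": 0.05, "rx": 0, "ry": 0, "rz": 0, "gripper": -1}, {"tx": 0, "ty": 0, "tz": 0, "rx": 0, "ry": 0, "rz": 0, "gripper": -1}]'

```text
clock: 16.3
eef_pos: [603.1, 189.8, 61.1]
tcp_rot: [3.141, -0.0, 0.303]
contact_force: [-3.3, -3.5, 12.7]
opening: 0.001
```

Request:
move_arm --increments '[{"tx": 0, "ty": 0, "tz": 0.05, "rx": 0, "ry": 0, "rz": 0, "gripper": -1}, {"tx": 0, "ty": 0, "tz": 0.05, "rx": 0, "ry": 0, "rz": 0, "gripper": -1}, {"tx": 0, "ty": 0, "tz": 0, "rx": 0, "ry": 0, "rz": 0, "gripper": -1}]'

```text
clock: 16.6
eef_pos: [603.2, 189.8, 60.9]
tcp_rot: [3.141, -0.001, 0.303]
contact_force: [-6.1, -4.5, 20.4]
opening: -0.0
```

Request:
move_arm --increments '[{"tx": 0, "ty": 0, "tz": 0.05, "rx": 0, "ry": 0, "rz": 0, "gripper": -1}, {"tx": 0, "ty": 0, "tz": 0.03, "rx": 0, "ry": 0, "rz": 0, "gripper": -1}, {"tx": 0, "ty": 0, "tz": 0, "rx": 0, "ry": 0, "rz": 0, "gripper": -1}]'

```text
clock: 16.9
eef_pos: [603.2, 189.8, 60.8]
tcp_rot: [3.141, -0.001, 0.303]
contact_force: [-8.9, -5.5, 27.8]
opening: 0.003
```

Request:
move_arm --increments '[{"tx": 0, "ty": 0, "tz": -0.5, "rx": 0, "ry": 0, "rz": 0, "gripper": -1}, {"tx": 0, "ty": 0, "tz": -1, "rx": 0, "ry": 0, "rz": 0, "gripper": -1}, {"tx": 0, "ty": -3.2, "tz": 0, "rx": 0, "ry": 0, "rz": 0, "gripper": -1}, {"tx": 0, "ty": -3.2, "tz": 0, "rx": 0, "ry": 0, "rz": 0, "gripper": -1}, {"tx": 0, "ty": 0, "tz": 0.4, "rx": 0, "ry": 0, "rz": 0, "gripper": -1}, {"tx": 0, "ty": 0, "tz": 0.2, "rx": 0, "ry": 0, "rz": 0, "gripper": -1}, {"tx": 0, "ty": 0, "tz": 0, "rx": 0, "ry": 0, "rz": 0, "gripper": -1}]'

```text
clock: 17.6
eef_pos: [583.6, 250.5, 66.6]
tcp_rot: [3.141, 0.001, 0.303]
contact_force: [-0.2, -0.3, -0.2]
opening: -0.004
```

Request:
move_arm --increments '[{"tx": 0, "ty": 0, "tz": 0.05, "rx": 0, "ry": 0, "rz": 0, "gripper": -1}, {"tx": 0, "ty": 0, "tz": 0.05, "rx": 0, "ry": 0, "rz": 0, "gripper": -1}, {"tx": 0, "ty": 0, "tz": 0, "rx": 0, "ry": 0, "rz": 0, "gripper": -1}]'

```text
clock: 17.9
eef_pos: [583.9, 250.7, 66.0]
tcp_rot: [3.142, 0.0, 0.302]
contact_force: [1.0, 0.5, 0.1]
opening: -0.0
```

Request:
move_arm --increments '[{"tx": 0, "ty": 0, "tz": 0.05, "rx": 0, "ry": 0, "rz": 0, "gripper": -1}, {"tx": 0, "ty": 0, "tz": 0.05, "rx": 0, "ry": 0, "rz": 0, "gripper": -1}, {"tx": 0, "ty": 0, "tz": 0.05, "rx": 0, "ry": 0, "rz": 0, "gripper": -1}, {"tx": 0, "ty": 0, "tz": 0, "rx": 0, "ry": 0, "rz": 0, "gripper": -1}]'

```text
clock: 18.3
eef_pos: [584.0, 251.1, 65.0]
tcp_rot: [3.141, -0.0, 0.303]
contact_force: [-2.0, -2.3, 6.3]
opening: -0.002
```

Request:
move_arm --increments '[{"tx": 0, "ty": 0, "tz": 0.05, "rx": 0, "ry": 0, "rz": 0, "gripper": -1}, {"tx": 0, "ty": 0, "tz": 0.05, "rx": 0, "ry": 0, "rz": 0, "gripper": -1}, {"tx": 0, "ty": 0, "tz": 0, "rx": 0, "ry": 0, "rz": 0, "gripper": -1}]'

```text
clock: 18.6
eef_pos: [584.0, 251.3, 64.4]
tcp_rot: [-3.142, -0.001, 0.303]
contact_force: [-3.2, -2.0, 10.4]
opening: -0.0
```

Request:
move_arm --increments '[{"tx": 0, "ty": 0, "tz": 0.05, "rx": 0, "ry": 0, "rz": 0, "gripper": -1}, {"tx": 0, "ty": 0, "tz": 0.05, "rx": 0, "ry": 0, "rz": 0, "gripper": -1}, {"tx": 0, "ty": 0, "tz": 0.05, "rx": 0, "ry": 0, "rz": 0, "gripper": -1}, {"tx": 0, "ty": 0, "tz": 0, "rx": 0, "ry": 0, "rz": 0, "gripper": -1}]'

```text
clock: 19.0
eef_pos: [584.1, 251.4, 63.0]
tcp_rot: [-3.141, -0.001, 0.303]
contact_force: [-2.4, -0.9, 10.5]
opening: -0.0
```

Request:
move_arm --increments '[{"tx": 0, "ty": 0, "tz": 0.05, "rx": 0, "ry": 0, "rz": 0, "gripper": -1}, {"tx": 0, "ty": 0, "tz": 0.05, "rx": 0, "ry": 0, "rz": 0, "gripper": -1}, {"tx": 0, "ty": 0, "tz": 0, "rx": 0, "ry": 0, "rz": 0, "gripper": -1}]'

```text
clock: 19.3
eef_pos: [584.1, 251.5, 62.2]
tcp_rot: [-3.141, -0.001, 0.303]
contact_force: [-1.7, -1.0, 10.1]
opening: -0.0
```

Request:
move_arm --increments '[{"tx": 0, "ty": 0, "tz": 0.05, "rx": 0, "ry": 0, "rz": 0, "gripper": -1}, {"tx": 0, "ty": 0, "tz": 0.05, "rx": 0, "ry": 0, "rz": 0, "gripper": -1}, {"tx": 0, "ty": 0, "tz": 0.05, "rx": 0, "ry": 0, "rz": 0, "gripper": -1}, {"tx": 0, "ty": 0, "tz": 0, "rx": 0, "ry": 0, "rz": 0, "gripper": -1}]'

```text
clock: 19.7
eef_pos: [584.2, 251.7, 61.0]
tcp_rot: [-3.141, -0.001, 0.303]
contact_force: [-3.1, -0.5, 13.1]
opening: -0.0
```

Request:
move_arm --increments '[{"tx": 0, "ty": 0, "tz": 0.05, "rx": 0, "ry": 0, "rz": 0, "gripper": -1}, {"tx": 0, "ty": 0, "tz": 0.05, "rx": 0, "ry": 0, "rz": 0, "gripper": -1}, {"tx": 0, "ty": 0, "tz": 0, "rx": 0, "ry": 0, "rz": 0, "gripper": -1}]'

```text
clock: 20.0
eef_pos: [584.3, 251.8, 60.6]
tcp_rot: [-3.141, -0.001, 0.303]
contact_force: [-4.9, -0.6, 19.2]
opening: 0.002
```

Request:
move_arm --increments '[{"tx": 0, "ty": 0, "tz": 0.05, "rx": 0, "ry": 0, "rz": 0, "gripper": -1}, {"tx": 0, "ty": 0, "tz": 0.03, "rx": 0, "ry": 0, "rz": 0, "gripper": -1}, {"tx": 0, "ty": 0, "tz": 0, "rx": 0, "ry": 0, "rz": 0, "gripper": -1}]'

```text
clock: 20.3
eef_pos: [584.3, 251.8, 60.5]
tcp_rot: [-3.141, -0.002, 0.303]
contact_force: [-7.5, -1.8, 25.9]
opening: 0.003
```

Request:
move_arm --increments '[{"tx": 0, "ty": 0, "tz": -0.5, "rx": 0, "ry": 0, "rz": 0, "gripper": -1}, {"tx": 0, "ty": 0, "tz": -1, "rx": 0, "ry": 0, "rz": 0, "gripper": -1}, {"tx": -3.5, "ty": 0, "tz": 0, "rx": 0, "ry": 0, "rz": 0, "gripper": -1}, {"tx": -4, "ty": 0, "tz": 0, "rx": 0, "ry": 0, "rz": 0, "gripper": -1}, {"tx": -2.9, "ty": 0, "tz": 0.3, "rx": 0, "ry": 0, "rz": 0, "gripper": -1}, {"tx": 0, "ty": 0, "tz": 0.3, "rx": 0, "ry": 0, "rz": 0, "gripper": -1}, {"tx": 0, "ty": 0, "tz": 0, "rx": 0, "ry": 0, "rz": 0, "gripper": -1}]'

```text
clock: 21.0
eef_pos: [484.6, 220.3, 66.9]
tcp_rot: [-3.142, -0.0, 0.303]
contact_force: [0.5, -0.3, 0.6]
opening: 0.002
```

Request:
move_arm --increments '[{"tx": 0, "ty": 0, "tz": 0.05, "rx": 0, "ry": 0, "rz": 0, "gripper": -1}, {"tx": 0, "ty": 0, "tz": 0.05, "rx": 0, "ry": 0, "rz": 0, "gripper": -1}, {"tx": 0, "ty": 0, "tz": 0, "rx": 0, "ry": 0, "rz": 0, "gripper": -1}]'

```text
clock: 21.3
eef_pos: [485.8, 220.7, 65.9]
tcp_rot: [-3.141, -0.002, 0.303]
contact_force: [0.6, 0.2, 2.3]
opening: -0.002
```

Request:
move_arm --increments '[{"tx": 0, "ty": 0, "tz": 0.05, "rx": 0, "ry": 0, "rz": 0, "gripper": -1}, {"tx": 0, "ty": 0, "tz": 0.05, "rx": 0, "ry": 0, "rz": 0, "gripper": -1}, {"tx": 0, "ty": 0, "tz": 0.05, "rx": 0, "ry": 0, "rz": 0, "gripper": -1}, {"tx": 0, "ty": 0, "tz": 0, "rx": 0, "ry": 0, "rz": 0, "gripper": -1}]'

```text
clock: 21.7
eef_pos: [485.8, 220.8, 65.0]
tcp_rot: [-3.141, -0.002, 0.303]
contact_force: [0.1, -0.1, 8.2]
opening: -0.001
```

Request:
move_arm --increments '[{"tx": 0, "ty": 0, "tz": 0.05, "rx": 0, "ry": 0, "rz": 0, "gripper": -1}, {"tx": 0, "ty": 0, "tz": 0.05, "rx": 0, "ry": 0, "rz": 0, "gripper": -1}, {"tx": 0, "ty": 0, "tz": 0, "rx": 0, "ry": 0, "rz": 0, "gripper": -1}]'

```text
clock: 22.0
eef_pos: [485.8, 220.8, 64.0]
tcp_rot: [-3.141, -0.002, 0.303]
contact_force: [1.2, 0.4, 7.7]
opening: -0.001
```

Request:
move_arm --increments '[{"tx": 0, "ty": 0, "tz": 0.05, "rx": 0, "ry": 0, "rz": 0, "gripper": -1}, {"tx": 0, "ty": 0, "tz": 0.05, "rx": 0, "ry": 0, "rz": 0, "gripper": -1}, {"tx": 0, "ty": 0, "tz": 0.05, "rx": 0, "ry": 0, "rz": 0, "gripper": -1}, {"tx": 0, "ty": 0, "tz": 0, "rx": 0, "ry": 0, "rz": 0, "gripper": -1}]'

```text
clock: 22.4
eef_pos: [485.7, 220.8, 62.5]
tcp_rot: [-3.141, -0.002, 0.303]
contact_force: [0.1, 0.1, 7.8]
opening: 0.0
```

Request:
move_arm --increments '[{"tx": 0, "ty": 0, "tz": 0.05, "rx": 0, "ry": 0, "rz": 0, "gripper": -1}, {"tx": 0, "ty": 0, "tz": 0.05, "rx": 0, "ry": 0, "rz": 0, "gripper": -1}, {"tx": 0, "ty": 0, "tz": 0, "rx": 0, "ry": 0, "rz": 0, "gripper": -1}]'

```text
clock: 22.7
eef_pos: [485.6, 220.8, 61.5]
tcp_rot: [-3.141, -0.002, 0.303]
contact_force: [-0.4, 2.2, 8.9]
opening: -0.001
```

Request:
move_arm --increments '[{"tx": 0, "ty": 0, "tz": 0.05, "rx": 0, "ry": 0, "rz": 0, "gripper": -1}, {"tx": 0, "ty": 0, "tz": 0.05, "rx": 0, "ry": 0, "rz": 0, "gripper": -1}, {"tx": 0, "ty": 0, "tz": 0.05, "rx": 0, "ry": 0, "rz": 0, "gripper": -1}, {"tx": 0, "ty": 0, "tz": 0, "rx": 0, "ry": 0, "rz": 0, "gripper": -1}]'

```text
clock: 23.1
eef_pos: [485.5, 220.9, 60.4]
tcp_rot: [-3.141, -0.002, 0.303]
contact_force: [-2.6, 1.3, 13.9]
opening: 0.002
```

Request:
move_arm --increments '[{"tx": 0, "ty": 0, "tz": 0.05, "rx": 0, "ry": 0, "rz": 0, "gripper": -1}, {"tx": 0, "ty": 0, "tz": 0.05, "rx": 0, "ry": 0, "rz": 0, "gripper": -1}, {"tx": 0, "ty": 0, "tz": 0, "rx": 0, "ry": 0, "rz": 0, "gripper": -1}]'

```text
clock: 23.4
eef_pos: [485.5, 221.0, 60.0]
tcp_rot: [-3.141, -0.002, 0.303]
contact_force: [-5.3, 0.4, 23.2]
opening: -0.002
```

Request:
move_arm --increments '[{"tx": 0, "ty": 0, "tz": 0.05, "rx": 0, "ry": 0, "rz": 0, "gripper": -1}, {"tx": 0, "ty": 0, "tz": 0, "rx": 0, "ry": 0, "rz": 0, "gripper": -1}]'

```text
clock: 23.6
eef_pos: [485.5, 221.0, 59.9]
tcp_rot: [-3.141, -0.002, 0.303]
contact_force: [-6.7, -0.7, 30.0]
opening: 0.002
```

Request:
move_arm --increments '[{"tx": 0, "ty": 0, "tz": -0.5, "rx": 0, "ry": 0, "rz": 0, "gripper": -1}, {"tx": 0, "ty": 0, "tz": -0.8, "rx": 0, "ry": 0, "rz": 0, "gripper": -1}, {"tx": 0, "ty": 3.2, "tz": 0, "rx": 0, "ry": 0, "rz": 0, "gripper": -1}, {"tx": 0, "ty": 3.2, "tz": 0, "rx": 0, "ry": 0, "rz": 0, "gripper": -1}, {"tx": 0, "ty": 0, "tz": 0.4, "rx": 0, "ry": 0, "rz": 0, "gripper": -1}, {"tx": 0, "ty": 0, "tz": 0.3, "rx": 0, "ry": 0, "rz": 0, "gripper": -1}, {"tx": 0, "ty": 0, "tz": 0, "rx": 0, "ry": 0, "rz": 0, "gripper": -1}]'

```text
clock: 24.3
eef_pos: [503.0, 159.5, 63.2]
tcp_rot: [-3.141, 0.001, 0.303]
contact_force: [0.4, 0.7, -0.5]
opening: 0.003
```

```bash
python3 look.py
```

```text
sense 24.3 [503.  159.5  63.2] [-3.141e+00  1.000e-03  3.030e-01] [ 0.4  0.7 -0.5]
top plate (array([540.5, 212.9]), array([149.5,  90. ]), 16.43) plane [-8.00000e-03 -3.90000e-03  5.97878e+01]
 spot 65 [544.6 163.7 420.1]
 spot 34 [460.5 206.7  54.3]
 rim (array([542.9, 205.4]), array([186.2, 145.8]), 17.55)
scene plate (array([543.3, 205.1]), array([149.8, 108. ]), 17.3) plane [-4.6000e-03 -6.3000e-03  6.0518e+01]
 rim (array([542.7, 205.4]), array([189.9, 146. ]), 17.4)
```

Request:
move_arm --increments '[{"tx": 0, "ty": 0, "tz": 0.05, "rx": 0, "ry": 0, "rz": 0, "gripper": -1}, {"tx": 0, "ty": 0, "tz": 0.05, "rx": 0, "ry": 0, "rz": 0, "gripper": -1}, {"tx": 0, "ty": 0, "tz": 0.05, "rx": 0, "ry": 0, "rz": 0, "gripper": -1}, {"tx": 0, "ty": 0, "tz": 0, "rx": 0, "ry": 0, "rz": 0, "gripper": -1}]'

```text
clock: 24.8
eef_pos: [503.5, 159.3, 62.2]
tcp_rot: [3.142, 0.0, 0.303]
contact_force: [-0.7, 0.1, -0.7]
opening: -0.001
```

Request:
move_arm --increments '[{"tx": 0, "ty": 0, "tz": 0.05, "rx": 0, "ry": 0, "rz": 0, "gripper": -1}, {"tx": 0, "ty": 0, "tz": 0.05, "rx": 0, "ry": 0, "rz": 0, "gripper": -1}, {"tx": 0, "ty": 0, "tz": 0, "rx": 0, "ry": 0, "rz": 0, "gripper": -1}]'

```text
clock: 25.1
eef_pos: [503.6, 159.1, 61.3]
tcp_rot: [-3.142, -0.0, 0.303]
contact_force: [-0.8, -0.0, 2.9]
opening: 0.004
```

Request:
move_arm --increments '[{"tx": 0, "ty": 0, "tz": 0.05, "rx": 0, "ry": 0, "rz": 0, "gripper": -1}, {"tx": 0, "ty": 0, "tz": 0.05, "rx": 0, "ry": 0, "rz": 0, "gripper": -1}, {"tx": 0, "ty": 0, "tz": 0.05, "rx": 0, "ry": 0, "rz": 0, "gripper": -1}, {"tx": 0, "ty": 0, "tz": 0, "rx": 0, "ry": 0, "rz": 0, "gripper": -1}]'

```text
clock: 25.5
eef_pos: [503.5, 159.1, 60.3]
tcp_rot: [-3.142, 0.0, 0.303]
contact_force: [-2.4, -0.2, 8.9]
opening: 0.001
```

Request:
move_arm --increments '[{"tx": 0, "ty": 0, "tz": 0.05, "rx": 0, "ry": 0, "rz": 0, "gripper": -1}, {"tx": 0, "ty": 0, "tz": 0, "rx": 0, "ry": 0, "rz": 0, "gripper": -1}]'

```text
clock: 25.7
eef_pos: [503.6, 159.1, 59.9]
tcp_rot: [3.142, -0.0, 0.303]
contact_force: [-4.0, -0.7, 11.2]
opening: -0.002
```

Request:
move_arm --increments '[{"tx": 0, "ty": 0, "tz": 0.05, "rx": 0, "ry": 0, "rz": 0, "gripper": -1}, {"tx": 0, "ty": 0, "tz": 0.05, "rx": 0, "ry": 0, "rz": 0, "gripper": -1}, {"tx": 0, "ty": 0, "tz": 0, "rx": 0, "ry": 0, "rz": 0, "gripper": -1}]'

```text
clock: 26.0
eef_pos: [503.6, 159.1, 59.7]
tcp_rot: [3.142, 0.0, 0.303]
contact_force: [-6.8, -3.5, 23.0]
opening: -0.0
```

Request:
move_arm --increments '[{"tx": 0, "ty": 0, "tz": 0.05, "rx": 0, "ry": 0, "rz": 0, "gripper": -1}, {"tx": 0, "ty": 0, "tz": 0, "rx": 0, "ry": 0, "rz": 0, "gripper": -1}]'

```text
clock: 26.2
eef_pos: [503.6, 159.1, 59.6]
tcp_rot: [3.142, -0.0, 0.303]
contact_force: [-9.3, -2.6, 29.1]
opening: -0.0
```

Request:
move_arm --increments '[{"tx": 0, "ty": 0, "tz": -0.5, "rx": 0, "ry": 0, "rz": 0, "gripper": -1}, {"tx": 0, "ty": 0, "tz": -0.5, "rx": 0, "ry": 0, "rz": 0, "gripper": -1}, {"tx": 3.5, "ty": 0, "tz": 0, "rx": 0, "ry": 0, "rz": 0, "gripper": -1}, {"tx": 4, "ty": 0, "tz": 0, "rx": 0, "ry": 0, "rz": 0, "gripper": -1}, {"tx": 2.9, "ty": 0, "tz": 0.2, "rx": 0, "ry": 0, "rz": 0, "gripper": -1}, {"tx": 0, "ty": 0, "tz": 0.2, "rx": 0, "ry": 0, "rz": 0, "gripper": -1}, {"tx": 0, "ty": 0, "tz": 0.1, "rx": 0, "ry": 0, "rz": 0, "gripper": -1}, {"tx": 0, "ty": 0, "tz": 0, "rx": 0, "ry": 0, "rz": 0, "gripper": -1}]'

```text
clock: 27.0
eef_pos: [601.2, 189.6, 62.0]
tcp_rot: [3.142, 0.002, 0.303]
contact_force: [-0.7, 0.2, -0.2]
opening: -0.0
```

Request:
move_arm --increments '[{"tx": 0, "ty": 0, "tz": 0.05, "rx": 0, "ry": 0, "rz": 0, "gripper": -1}, {"tx": 0, "ty": 0, "tz": 0.05, "rx": 0, "ry": 0, "rz": 0, "gripper": -1}, {"tx": 0, "ty": 0, "tz": 0, "rx": 0, "ry": 0, "rz": 0, "gripper": -1}]'

```text
clock: 27.3
eef_pos: [602.5, 190.0, 61.8]
tcp_rot: [3.142, 0.0, 0.303]
contact_force: [0.2, -0.4, 0.7]
opening: -0.0
```

Request:
move_arm --increments '[{"tx": 0, "ty": 0, "tz": 0.05, "rx": 0, "ry": 0, "rz": 0, "gripper": -1}, {"tx": 0, "ty": 0, "tz": 0.05, "rx": 0, "ry": 0, "rz": 0, "gripper": -1}, {"tx": 0, "ty": 0, "tz": 0.05, "rx": 0, "ry": 0, "rz": 0, "gripper": -1}, {"tx": 0, "ty": 0, "tz": 0, "rx": 0, "ry": 0, "rz": 0, "gripper": -1}]'

```text
clock: 27.7
eef_pos: [602.8, 190.2, 60.7]
tcp_rot: [-3.142, -0.0, 0.303]
contact_force: [-1.9, -0.7, 6.9]
opening: 0.0
```

Request:
move_arm --increments '[{"tx": 0, "ty": 0, "tz": 0.05, "rx": 0, "ry": 0, "rz": 0, "gripper": -1}, {"tx": 0, "ty": 0, "tz": 0.05, "rx": 0, "ry": 0, "rz": 0, "gripper": -1}, {"tx": 0, "ty": 0, "tz": 0, "rx": 0, "ry": 0, "rz": 0, "gripper": -1}]'

```text
clock: 28.0
eef_pos: [602.9, 190.1, 60.1]
tcp_rot: [3.142, -0.0, 0.303]
contact_force: [-3.0, -0.2, 9.6]
opening: -0.001
```

Request:
move_arm --increments '[{"tx": 0, "ty": 0, "tz": 0.05, "rx": 0, "ry": 0, "rz": 0, "gripper": -1}, {"tx": 0, "ty": 0, "tz": 0.05, "rx": 0, "ry": 0, "rz": 0, "gripper": -1}, {"tx": 0, "ty": 0, "tz": 0, "rx": 0, "ry": 0, "rz": 0, "gripper": -1}]'

```text
clock: 28.3
eef_pos: [603.0, 190.1, 59.8]
tcp_rot: [3.141, -0.0, 0.303]
contact_force: [-5.5, -2.6, 15.8]
opening: -0.0
```

Request:
move_arm --increments '[{"tx": 0, "ty": 0, "tz": 0.05, "rx": 0, "ry": 0, "rz": 0, "gripper": -1}, {"tx": 0, "ty": 0, "tz": 0, "rx": 0, "ry": 0, "rz": 0, "gripper": -1}]'

```text
clock: 28.5
eef_pos: [603.0, 190.1, 59.7]
tcp_rot: [3.141, -0.0, 0.303]
contact_force: [-6.6, -2.4, 21.3]
opening: 0.001
```

Corner b is home at about 59.7, so I move to a.

Request:
move_arm --increments '[{"tx": 0, "ty": 0, "tz": 0.04, "rx": 0, "ry": 0, "rz": 0, "gripper": -1}, {"tx": 0, "ty": 0, "tz": -0.5, "rx": 0, "ry": 0, "rz": 0, "gripper": -1}, {"tx": 0, "ty": 0, "tz": -0.5, "rx": 0, "ry": 0, "rz": 0, "gripper": -1}, {"tx": 0, "ty": -3.2, "tz": 0, "rx": 0, "ry": 0, "rz": 0, "gripper": -1}, {"tx": 0, "ty": -3.2, "tz": 0, "rx": 0, "ry": 0, "rz": 0, "gripper": -1}, {"tx": 0, "ty": 0, "tz": 0.3, "rx": 0, "ry": 0, "rz": 0, "gripper": -1}, {"tx": 0, "ty": 0, "tz": 0.2, "rx": 0, "ry": 0, "rz": 0, "gripper": -1}, {"tx": 0, "ty": 0, "tz": 0.05, "rx": 0, "ry": 0, "rz": 0, "gripper": -1}, {"tx": 0, "ty": 0, "tz": 0, "rx": 0, "ry": 0, "rz": 0, "gripper": -1}]'

```text
clock: 29.4
eef_pos: [583.9, 250.3, 61.5]
tcp_rot: [3.141, 0.001, 0.302]
contact_force: [0.0, -0.4, 0.5]
opening: -0.004
```

Request:
move_arm --increments '[{"tx": 0, "ty": 0, "tz": 0.05, "rx": 0, "ry": 0, "rz": 0, "gripper": -1}, {"tx": 0, "ty": 0, "tz": 0.05, "rx": 0, "ry": 0, "rz": 0, "gripper": -1}, {"tx": 0, "ty": 0, "tz": 0.05, "rx": 0, "ry": 0, "rz": 0, "gripper": -1}, {"tx": 0, "ty": 0, "tz": 0, "rx": 0, "ry": 0, "rz": 0, "gripper": -1}]'

```text
clock: 29.8
eef_pos: [584.0, 250.9, 60.5]
tcp_rot: [3.141, -0.0, 0.303]
contact_force: [-0.3, -1.6, 1.1]
opening: 0.003
```

Request:
move_arm --increments '[{"tx": 0, "ty": 0, "tz": 0.05, "rx": 0, "ry": 0, "rz": 0, "gripper": -1}, {"tx": 0, "ty": 0, "tz": 0.05, "rx": 0, "ry": 0, "rz": 0, "gripper": -1}, {"tx": 0, "ty": 0, "tz": 0.05, "rx": 0, "ry": 0, "rz": 0, "gripper": -1}, {"tx": 0, "ty": 0, "tz": 0, "rx": 0, "ry": 0, "rz": 0, "gripper": -1}]'

```text
clock: 30.2
eef_pos: [584.0, 251.0, 59.7]
tcp_rot: [3.141, -0.0, 0.303]
contact_force: [-1.9, -3.7, 10.5]
opening: -0.003
```

Request:
move_arm --increments '[{"tx": 0, "ty": 0, "tz": 0.05, "rx": 0, "ry": 0, "rz": 0, "gripper": -1}, {"tx": 0, "ty": 0, "tz": 0, "rx": 0, "ry": 0, "rz": 0, "gripper": -1}]'

```text
clock: 30.4
eef_pos: [584.1, 251.0, 59.6]
tcp_rot: [3.141, -0.001, 0.303]
contact_force: [-3.8, -3.7, 12.7]
opening: 0.002
```

Request:
move_arm --increments '[{"tx": 0, "ty": 0, "tz": 0.05, "rx": 0, "ry": 0, "rz": 0, "gripper": -1}, {"tx": 0, "ty": 0, "tz": 0.05, "rx": 0, "ry": 0, "rz": 0, "gripper": -1}, {"tx": 0, "ty": 0, "tz": 0, "rx": 0, "ry": 0, "rz": 0, "gripper": -1}]'

```text
clock: 30.7
eef_pos: [584.1, 251.0, 59.5]
tcp_rot: [3.141, -0.001, 0.303]
contact_force: [-7.2, -4.9, 21.5]
opening: 0.0
```

Request:
move_arm --increments '[{"tx": 0, "ty": 0, "tz": -0.5, "rx": 0, "ry": 0, "rz": 0, "gripper": -1}, {"tx": 0, "ty": 0, "tz": -0.6, "rx": 0, "ry": 0, "rz": 0, "gripper": -1}, {"tx": -3.5, "ty": 0, "tz": 0, "rx": 0, "ry": 0, "rz": 0, "gripper": -1}, {"tx": -4, "ty": 0, "tz": 0, "rx": 0, "ry": 0, "rz": 0, "gripper": -1}, {"tx": -2.9, "ty": 0, "tz": 0.2, "rx": 0, "ry": 0, "rz": 0, "gripper": -1}, {"tx": 0, "ty": 0, "tz": 0.3, "rx": 0, "ry": 0, "rz": 0, "gripper": -1}, {"tx": 0, "ty": 0, "tz": 0.1, "rx": 0, "ry": 0, "rz": 0, "gripper": -1}, {"tx": 0, "ty": 0, "tz": 0, "rx": 0, "ry": 0, "rz": 0, "gripper": -1}]'

```text
clock: 31.5
eef_pos: [485.8, 220.8, 62.5]
tcp_rot: [-3.141, -0.001, 0.303]
contact_force: [0.4, 0.2, -0.1]
opening: 0.006
```

Request:
move_arm --increments '[{"tx": 0, "ty": 0, "tz": 0.05, "rx": 0, "ry": 0, "rz": 0, "gripper": -1}, {"tx": 0, "ty": 0, "tz": 0.05, "rx": 0, "ry": 0, "rz": 0, "gripper": -1}, {"tx": 0, "ty": 0, "tz": 0, "rx": 0, "ry": 0, "rz": 0, "gripper": -1}]'

```text
clock: 31.8
eef_pos: [484.9, 220.3, 61.1]
tcp_rot: [3.142, -0.0, 0.303]
contact_force: [-0.2, -0.1, 0.2]
opening: -0.0
```

Request:
move_arm --increments '[{"tx": 0, "ty": 0, "tz": 0.05, "rx": 0, "ry": 0, "rz": 0, "gripper": -1}, {"tx": 0, "ty": 0, "tz": 0.05, "rx": 0, "ry": 0, "rz": 0, "gripper": -1}, {"tx": 0, "ty": 0, "tz": 0.05, "rx": 0, "ry": 0, "rz": 0, "gripper": -1}, {"tx": 0, "ty": 0, "tz": 0, "rx": 0, "ry": 0, "rz": 0, "gripper": -1}]'

```text
clock: 32.2
eef_pos: [484.6, 220.2, 60.0]
tcp_rot: [3.142, -0.0, 0.303]
contact_force: [-1.2, -1.2, 3.0]
opening: -0.001
```

Request:
move_arm --increments '[{"tx": 0, "ty": 0, "tz": 0.05, "rx": 0, "ry": 0, "rz": 0, "gripper": -1}, {"tx": 0, "ty": 0, "tz": 0.05, "rx": 0, "ry": 0, "rz": 0, "gripper": -1}, {"tx": 0, "ty": 0, "tz": 0, "rx": 0, "ry": 0, "rz": 0, "gripper": -1}]'

```text
clock: 32.5
eef_pos: [484.5, 220.3, 59.6]
tcp_rot: [-3.142, -0.0, 0.303]
contact_force: [-2.8, -2.0, 13.1]
opening: -0.006
```

Request:
move_arm --increments '[{"tx": 0, "ty": 0, "tz": 0.05, "rx": 0, "ry": 0, "rz": 0, "gripper": -1}, {"tx": 0, "ty": 0, "tz": 0, "rx": 0, "ry": 0, "rz": 0, "gripper": -1}]'

```text
clock: 32.7
eef_pos: [484.6, 220.3, 59.5]
tcp_rot: [-3.142, -0.0, 0.303]
contact_force: [-5.2, -2.5, 18.4]
opening: -0.002
```

Request:
move_arm --increments '[{"tx": 0, "ty": 0, "tz": 0.04, "rx": 0, "ry": 0, "rz": 0, "gripper": -1}, {"tx": 0, "ty": 0, "tz": 0, "rx": 0, "ry": 0, "rz": 0, "gripper": -1}, {"tx": 0, "ty": 0, "tz": -0.5, "rx": 0, "ry": 0, "rz": 0, "gripper": -1}, {"tx": 0, "ty": 0, "tz": -0.5, "rx": 0, "ry": 0, "rz": 0, "gripper": -1}, {"tx": 0, "ty": 3.2, "tz": 0, "rx": 0, "ry": 0, "rz": 0, "gripper": -1}, {"tx": 0, "ty": 3.2, "tz": 0, "rx": 0, "ry": 0, "rz": 0, "gripper": -1}, {"tx": 0, "ty": 0, "tz": 0.4, "rx": 0, "ry": 0, "rz": 0, "gripper": -1}, {"tx": 0, "ty": 0, "tz": 0.2, "rx": 0, "ry": 0, "rz": 0, "gripper": -1}, {"tx": 0, "ty": 0, "tz": 0.1, "rx": 0, "ry": 0, "rz": 0, "gripper": -1}, {"tx": 0, "ty": 0, "tz": 0.05, "rx": 0, "ry": 0, "rz": 0, "gripper": -1}, {"tx": 0, "ty": 0, "tz": 0, "rx": 0, "ry": 0, "rz": 0, "gripper": -1}]'

```text
clock: 33.8
eef_pos: [503.3, 159.8, 60.3]
tcp_rot: [-3.142, 0.0, 0.304]
contact_force: [0.2, 0.1, -0.6]
opening: -0.001
```

Request:
move_arm --increments '[{"tx": 0, "ty": 0, "tz": 0.05, "rx": 0, "ry": 0, "rz": 0, "gripper": -1}, {"tx": 0, "ty": 0, "tz": 0.05, "rx": 0, "ry": 0, "rz": 0, "gripper": -1}, {"tx": 0, "ty": 0, "tz": 0, "rx": 0, "ry": 0, "rz": 0, "gripper": -1}]'

```text
clock: 34.1
eef_pos: [503.6, 159.6, 59.7]
tcp_rot: [-3.141, -0.0, 0.303]
contact_force: [-1.7, 1.9, 5.3]
opening: 0.003
```

Request:
move_arm --increments '[{"tx": 0, "ty": 0, "tz": 0.05, "rx": 0, "ry": 0, "rz": 0, "gripper": -1}, {"tx": 0, "ty": 0, "tz": 0, "rx": 0, "ry": 0, "rz": 0, "gripper": -1}]'

```text
clock: 34.3
eef_pos: [503.6, 159.5, 59.6]
tcp_rot: [-3.141, -0.0, 0.303]
contact_force: [-3.6, 1.1, 9.9]
opening: 0.001
```

Request:
move_arm --increments '[{"tx": 0, "ty": 0, "tz": 0.05, "rx": 0, "ry": 0, "rz": 0, "gripper": -1}, {"tx": 0, "ty": 0, "tz": 0.05, "rx": 0, "ry": 0, "rz": 0, "gripper": -1}, {"tx": 0, "ty": 0, "tz": -1, "rx": 0, "ry": 0, "rz": 0, "gripper": -1}, {"tx": 0, "ty": 0, "tz": -4, "rx": 0, "ry": 0, "rz": 0, "gripper": -1}, {"tx": 0, "ty": 0, "tz": -4, "rx": 0, "ry": 0, "rz": 0, "gripper": -1}, {"tx": -4, "ty": 0, "tz": -4, "rx": 0, "ry": 0, "rz": 0, "gripper": -1}, {"tx": -4, "ty": 0, "tz": 0, "rx": 0, "ry": 0, "rz": 0, "gripper": -1}, {"tx": -4, "ty": 0, "tz": 0, "rx": 0, "ry": 0, "rz": 0, "gripper": -1}, {"tx": 0, "ty": 0, "tz": 0, "rx": 0, "ry": 0, "rz": 0, "gripper": -1}, {"tx": 0, "ty": 0, "tz": 0, "rx": 0, "ry": 0, "rz": 0, "gripper": -1}]'

```text
clock: 35.3
eef_pos: [393.4, 124.7, 183.7]
tcp_rot: [3.142, -0.001, 0.303]
contact_force: [0.4, -0.4, 0.7]
opening: 0.002
```

```bash
python3 look.py fin.png
```

```text
sense 35.3 [393.4 124.7 183.7] [ 3.142e+00 -1.000e-03  3.030e-01] [ 0.4 -0.4  0.7]
top plate (array([542.9, 205.1]), array([148.5, 108.8]), 17.24) plane [ 3.50000e-03 -1.20000e-03  5.89197e+01]
 spot 112 [562.1 150.9  54.2]
 spot 31 [601.9 191.6  59.9]
 spot 29 [582.6 252.4  58.6]
 spot 34 [503.  160.4  58.7]
 spot 32 [483.9 221.3  59.1]
 spot 55 [463.7 198.8  52.2]
 rim (array([543.1, 205.1]), array([185.9, 146.1]), 17.12)
scene plate (array([543. , 205.4]), array([150.6, 107.4]), 17.35) plane [ 2.00000e-03 -0.00000e+00  5.92897e+01]
 spot 15 [483.3 220.6  60.1]
 spot 17 [601.1 189.4  59.4]
 spot 20 [582.1 250.7  59.8]
 rim (array([543.2, 205.5]), array([189.4, 146. ]), 17.38)
```

View pics/fin.png

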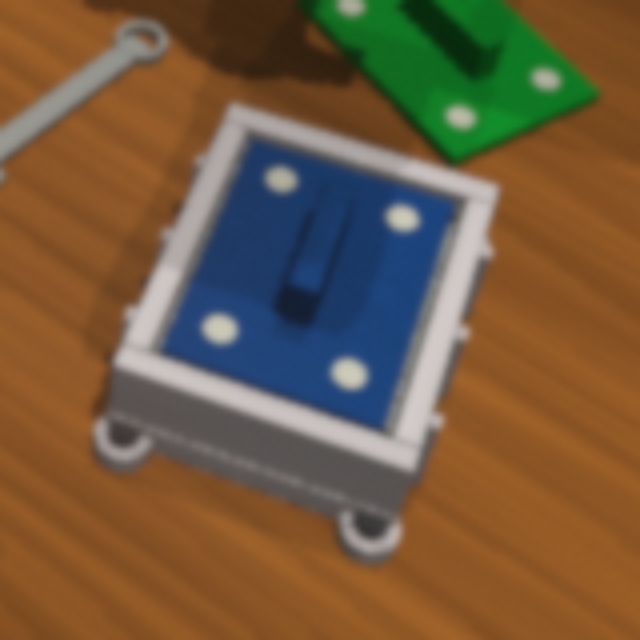

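The cover lies level below the rim and centred in the opening, with its plate top at about 59.5 mm all round. Handing in.

```bash
python3 -c "
from rig import r
print(r.sign_off())"
```

```text
the job is handed in; nothing more can be done
None
```

The blue cover is in the housing's opening, rib up, level and released. I handed the job in at about 35 s of the 72 s allowed; no verdict is reported.

- **Pressing:** I went round the four corners twice (d, b, a, c). In the second round each corner stopped hard with the fingertip between 59.5 and 59.7 mm. I then pressed d again, and it was already hard at 59.6 mm. The highest vertical force I read was about 30 N, and the side forces were under 10 N.
- **Last camera check:** The cover's centre is within 1 mm of the housing's. The plate top is at about 59 to 59.5 mm, which means a ledge near 49.5 mm. The measured tilt is 0.004 rad or less.
- **First round:** The corners stopped higher then, at 59.9 to 61.7 mm, because the cover was still tilted. The second round corrected that.
- **Not checked:** I did not measure the bystanders' positions again at the end. I felt no contact with them, and the wrench looked unmoved in the last picture.

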